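# Zero a needle stand's click dial and back it off four clicks

### The job

Set the needle's working height on the white needle stand: turn the round black dial on top clockwise (seen from above) until it is against its stop, then turn it back counter-clockwise exactly four clicks. Feel for the stop gently, so that the steel barrel under the dial is not twisted round in its clamp. Then swing the stand's lock lever fully over to its other end, let go of everything, and leave the dish and the vial on the stand where they are.

Things in the scene. Friction and masses are not known exactly. Their poses are not given: they have to be found in the camera images.
- stand: White needle stand, fixed to the bench: base plate 140 mm (x) by 250 mm (y, from -115 to +135), 12 mm thick; round 42 mm column to 112 mm high; clamped on it a steel barrel, 48 mm diameter, to 138 mm high, which carries the needle; on that the dial. Origin: on the dial's axis at the plate's underside; z up, needle towards -y, lock lever towards +y. All heights in this list are above this origin.
- dial_grip (a point): Point on the dial's upright axis, 162 mm high, where to grip it; does not turn with the dial. The dial is a round black ribbed knob, 44 mm diameter, from 140 to 176 mm high, free all round, graspable at any yaw. Turned clockwise from above it lowers the needle and ends at its stop; it starts 3 to 6 clicks from there, not known which, and can be turned 12 clicks in all.
- barrel (a joint): Angle of the steel barrel in its clamp, rad, 0 at the start, positive counter-clockwise from above. It stays still unless the dial is forced against its stop with more than about 0.5 N m; it must stay within 0.12.
- needle_tip (a point): Tip of the glass needle on the aluminium carrier, 82 mm from the dial axis towards the stand's -y. It is 30 mm high when the dial is at its stop and 0.4 mm higher for each click back: finer than these readings show at a glance.
- lock (a joint): Lock lever angle, rad: 0 unlocked (leaning to the stand's -x) to 1.0 locked (leaning to +x, its end stop). It starts between 0 and 0.15 and stays where it is left; it takes 1 to 2 N at its ball.
- lock_tip (a point): Centre of the black ball, 26 mm diameter, at the end of the lock lever: a 60 mm lever turning about a line along the stand's y, which passes 34 mm high at stand x = 0, y = 100 mm. The ball is 87 mm high at either end and 94 mm in mid swing. Its aluminium housing is 70 by 50 mm and 25 mm high on the base plate.
- dish: Clear open dish, 55 mm diameter, 12 mm high, loose on the base plate under the needle; origin at the centre of its underside. Leave it alone.
- vial: Glass vial with white cap, 22 mm diameter, 45 mm high, loose on the base plate at the far side of the column; origin at the centre of its underside. Leave it alone.
- dial_top (a point): Centre of the dial's top, 176 mm high; does not turn with it. The dial clicks every 24 degrees (15 a turn) and rests at each click, one of them exactly at the stop. A click resists with 0.1 to 0.2 N m, then snaps on by itself and pulls ahead as much. At the stop the torque keeps growing: 0.3 N m is enough to know it. Above about 0.5 N m, less if quick, the barrel slips.

How it is judged:
By the outcome, as a careful person would: the job done as asked, in the order asked, and still so for the second after the job is handed in, with the robot touching nothing.
It also fails if it takes over 72 s, if anything falls off the work surface, if the arm or the gripper's body presses on something with over 40 N, if the wrist force passes 120 N, or if a joint passes its speed limit or range.

### The arm

A 6-joint arm with a two-finger parallel gripper is mounted at the origin on the work surface. World frame = base frame: x ahead of the robot, y to its left, z up, the work surface at z = 0. Lengths are in mm, angles in rad, forces in N, time in s.
With the tool pointing down it reaches from about 400 to 925 mm from the base axis. Payload 3.4 kg.
Tool frame: the origin (TCP) lies midway between the tips of the shut fingers; the grasp point (between the pads) lies 19 mm behind it (arm.grasp_offset is the distance from the TCP to the grasp point, in mm); z points along the fingers, y is the line along which they close (so a half turn about z gives the same grasp; the last joint's range is limited). The gripper opens to 85 mm and grips with 20 to 120 N. Pads are 22 mm wide; open, the fingers measure 114 mm over their backs; the gripper's body (76 mm by 85 mm) begins 54 mm behind the grasp point. The pads swing forward as they close: fully open they stand 13 mm farther back than shut.
Start: joints at [1.272, 0.307, 1.506, -0, 1.328, -0.073], TCP at [128.197, 560.532, 231.305] pointing down, gripper open.
Joint ranges: [-3.12, 3.12], [-1.05, 2.28], [0.14, 2.33], [-1.42, 4.57], [0.1, 2.73], [-2.68, 2.68]. Speed limits (rad/s): [2.57, 2.57, 3.14, 3.14, 3.14, 3.14].

### API

Orientations are given as a unit quaternion [x, y, z, w].
In Python, from rig import arm gives the robot as it stands. Calls block until the motion is done:
- arm.reach(position, orientation): joint-space move of the TCP to a pose.
- arm.move_linear(position, max_speed=150, attitude=None, max_force=None): straight line of the TCP; attitude=None keeps the orientation; max_speed is the mean speed in mm/s. With max_force (N) it stops when the force on the tool has changed by that much, and returns True; else False.
- arm.set_joints(angles): joint-space move.
- arm.set_gripper(opening): finger opening in mm; the grip force is fixed at half the most; returns when the fingers have stopped.
- arm.dwell(seconds).
- arm.ik(position, orientation): joint angles nearest the present ones, or None.
- arm.capture(name): name is "scene" or "top" or "wrist"; returns a dict with "image" (420x560x3 uint8, red, green, blue), "fx", "fy", "cx", "cy" (pixels), "dist_coeffs" ([k1, k2, p1, p2, k3] as OpenCV has them; the pictures are not rectified), "view" (4x4, takes a point from world to camera coordinates); the wrist camera has in their place "tool_from_camera" (4x4, takes a point from camera to tool coordinates, whose origin is the TCP and whose axes are the flange's). Camera axes: x right, y down, z forward; pixel columns grow to the right and rows downward; lengths in mm; the calibration is good to about 2 mm. A picture is of the moment at which its call begins: read the wrist's pose just before it. There is no depth.
A pose or a line that the arm cannot do raises arm.Unreachable and nothing moves.
- arm.job_done(): hands the job in; it is judged then, once.
Readings, each from a call of its own:
- arm.current_t(): time.
- arm.current_q(): joint angles.
- arm.current_joint_vel(): joint speeds.
- arm.current_tau(): joint torques, N m.
- arm.current_position(): TCP position.
- arm.current_tool_rot(): TCP orientation.
- arm.current_ft_force(): force on the tool from outside, world axes, zero at the start.
- arm.current_torque(): the same for the moment, N m.
- arm.current_grip_width(): finger opening in mm.
- arm.current_gripper_force(): force on a finger pad.
Only numpy, scipy, OpenCV 4.12 (cv2) and the standard library are available. Lean on these libraries where they do the work, as an engineer would, in place of code of your own. Each camera call takes 0.05 s, during which the arm holds its last target. There are 200 camera calls.

## Working session

There is one attempt and no reset: what is moved stays moved. The work goes in short steps, each a Python script; the robot and the scene stay as the last script left them, time stands still between calls to the robot, and variables do not carry over. Pictures are saved under pics/ and viewed, at most 10 in all, crops included, and the job is handed in when it is done.

```bash
mkdir -p pics; ls
python3 - <<'E'
from rig import arm
import cv2, numpy as np
for n in ("scene","top"):
    c=arm.capture(n); cv2.imwrite(f"pics/{n}0.png",c["image"][:,:,::-1]); print(n,c["fx"],c["fy"],c["cx"],c["cy"],c["dist_coeffs"],np.round(c["view"],3).tolist())
    np.save(f"{n}.npy",c,allow_pickle=True)
print(arm.current_t(),arm.current_tool_rot(),arm.grasp_offset)
E
```

```text
pics
scene 484.1912572450461 484.1912572450461 282.25168658087557 200.07118496753134 [-0.12226789  0.          0.          0.          0.        ] [[-0.414, 0.91, -0.01, 200.812], [0.639, 0.282, -0.716, -286.043], [-0.649, -0.303, -0.698, 1134.876], [0.0, 0.0, 0.0, 1.0]]
top 546.031283042058 546.031283042058 272.99170846010094 204.03662764950215 [-0.13632996  0.          0.          0.          0.        ] [[0.003, -1.0, 0.015, 30.625], [-0.991, -0.005, -0.137, 588.832], [0.137, -0.015, -0.991, 759.17], [0.0, 0.0, 0.0, 1.0]]
0.1 [ 1.12148256e-01  9.93691068e-01 -8.92557018e-04 -1.82373755e-04] 18.700000000000003
```

View pics/scene0.png

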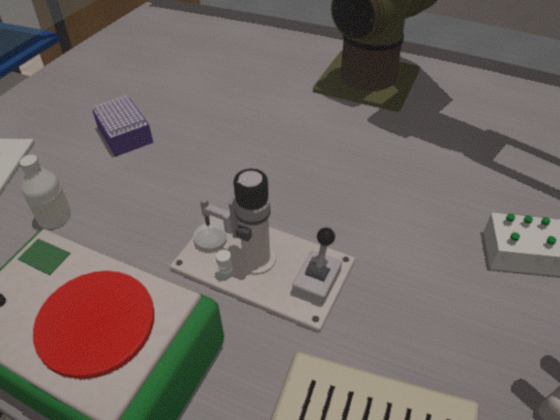

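View pics/top0.png

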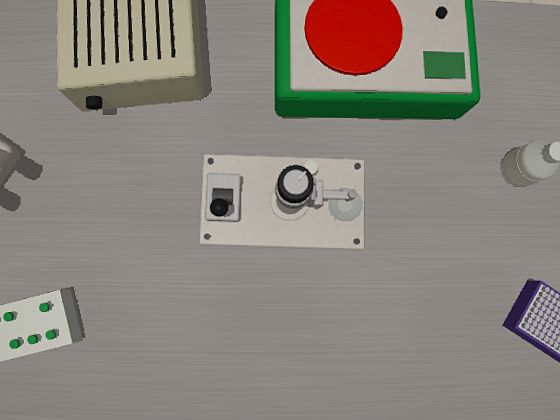

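The stand lies nearly aligned with the world axes, with the needle towards -y and the lever towards +y.
- **Dial top:** about (295,185) in top and (251,180) in scene.
- **Ball:** about (220,207) in top and (326,236) in scene.
- **Plate screws (top view):** about (210,160), (357,166), (357,241) and (207,237).

```bash
cat > h.py <<'E'
import numpy as np, cv2
from scipy.spatial.transform import Rotation as R
def K(c): return np.array([[c["fx"],0,c["cx"]],[0,c["fy"],c["cy"]],[0,0,1]])
def ray(c,px,view=None):
    V=np.array(c["view"] if view is None else view)
    u=cv2.undistortPoints(np.array([[px]],float),K(c),np.array(c["dist_coeffs"]))[0,0]
    d=V[:3,:3].T@np.array([u[0],u[1],1]); return -V[:3,:3].T@V[:3,3], d/np.linalg.norm(d)
def onplane(c,px,z,view=None):
    o,d=ray(c,px,view); return o+d*(z-o[2])/d[2]
def tri(a,b):
    (o1,d1),(o2,d2)=a,b
    s=np.linalg.lstsq(np.c_[d1,-d2],o2-o1,rcond=None)[0]
    p,q=o1+s[0]*d1,o2+s[1]*d2; return (p+q)/2,np.linalg.norm(p-q)
def project(c,p):
    V=np.array(c["view"]);return cv2.projectPoints(np.array([p],float),cv2.Rodrigues(V[:3,:3])[0],V[:3,3],K(c),np.array(c["dist_coeffs"]))[0][0,0]
E
python3 - <<'E'
from h import *
S=np.load("scene.npy",allow_pickle=True).item(); T=np.load("top.npy",allow_pickle=True).item()
def dark(c,x0,y0,x1,y1):
    g=c["image"][y0:y1,x0:x1].max(2); m=(g<55).astype(np.uint8)
    n,l,st,ce=cv2.connectedComponentsWithStats(m)
    for i in range(1,n):
        if st[i,4]>60: print(st[i],ce[i]+[x0,y0])
for c,r in ((T,(200,155,330,230)),(S,(225,160,345,260))): print("--");dark(c,*r)
for n,a,b in (("dialtop",(295,184),(251,180)),("ball",(220,207),(326,236))):
    print(n,tri(ray(T,a),ray(S,b)),onplane(T,a,176 if n=="dialtop" else 88),onplane(S,b,176 if n=="dialtop" else 88))
for p in ((210,160),(357,166),(357,241),(207,237)): print(onplane(T,p,12))
im=T["image"].astype(int); m=((im.min(2)>150)).astype(np.uint8); m[:140]=0;m[260:]=0;m[:,:190]=0;m[:,375:]=0
ct=np.vstack([k for k in cv2.findContours(m,0,2)[0] if len(k)>5]); r=cv2.minAreaRect(ct); bx=cv2.boxPoints(r); print(r)
P=np.array([onplane(T,b,12) for b in bx]);print(P.round(1),np.linalg.norm(P-np.roll(P,1,0),axis=1))
E
```

```text
--
[ 78  10  35  38 531] [294.20715631 186.01883239]
[ 10  43  22  18 278] [219.38489209 206.43884892]
--
[  9  11  34  39 750] [251.164      194.48666667]
[ 93  68  16  18 222] [325.46396396 236.33333333]
[11 71 15 10 74] [243.24324324 235.24324324]
dialtop (array([595.65632229,   7.76227539, 171.05663297]), np.float64(0.015588643900178641)) [594.78415817   8.04412909 176.        ] [600.46089719  10.52080146 176.        ]
ball (array([577.14359635, 107.58751202,  88.49951961]), np.float64(2.6972328126279397)) [577.65472781 106.35518828  88.        ] [576.22893698 108.71267407  88.        ]
[660.34970109 129.2765166   12.        ]
[652.36713922 -96.84458856  12.        ]
[536.81669287 -94.70973331  12.        ]
[542.06119801 131.575135    12.        ]
((282.6748046875, 201.25582885742188), (163.60916137695312, 89.21711730957031), 1.9091522693634033)
[[ 532.8  142.8   12. ]
 [ 669.8  141.2   12. ]
 [ 662.9 -111.    12. ]
 [ 525.4 -103.6   12. ]] [246.53389692 137.05671056 252.26607399 137.7217413 ]
```

Run:
```python
from rig import arm
from h import *
q=(R.from_euler('z',0)*R.from_euler('x',np.pi)).as_quat()
p=[597,8,290]
j=arm.ik(p,q); print(np.round(j,3))
j=np.array(j); j[5]=-1.3; arm.set_joints(j)
print(arm.current_t(),arm.current_position(),R.from_quat(arm.current_tool_rot()).as_matrix().round(3).tolist())
pos,rot=arm.current_position(),arm.current_tool_rot()
c=arm.capture("wrist"); c["pos"]=pos;c["rot"]=rot; np.save("w1.npy",c,allow_pickle=True)
cv2.imwrite("pics/w1.png",c["image"][:,:,::-1]); print(np.round(c["tool_from_camera"],3).tolist(),c["fx"])
print(arm.current_torque(),arm.current_ft_force())
```

```text
[-0.057  0.3    1.366 -0.     1.475  1.513]
2.675 [596.85358767   9.02442395 289.93340188] [[-0.947, 0.321, -0.0], [0.321, 0.947, 0.0], [0.0, 0.0, -1.0]]
[[0.0, -0.955, -0.296, 75.257], [1.0, -0.0, 0.0, 0.291], [-0.0, -0.296, 0.955, -142.474], [0.0, 0.0, 0.0, 1.0]] 343.8538387055455
[-0.02291326  0.01476003  0.04621335] [0.06758392 0.48001863 0.25480657]
```

View pics/w1.png

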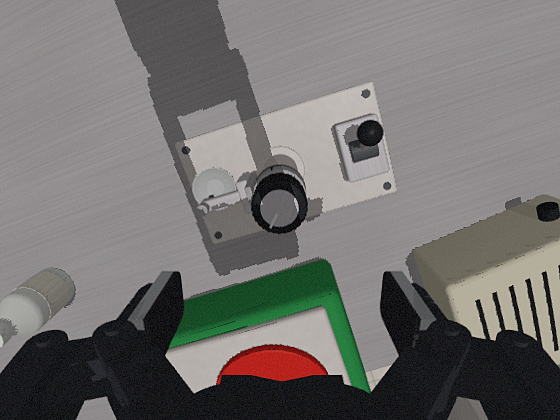

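The dial top centre is at about (280,208) in the wrist image with its mark pointing to about (275,222). The ball is at (370,132), and the screws are at (365,93), (387,186), (218,235) and (186,150).

```bash
cat >> h.py <<'E'
def wview(c):
    M=np.eye(4);M[:3,:3]=R.from_quat(c["rot"]).as_matrix();M[:3,3]=c["pos"]
    return np.linalg.inv(M@np.array(c["tool_from_camera"]))
E
python3 - <<'E'
from h import *
c=np.load("w1.npy",allow_pickle=True).item(); v=wview(c)
im=c["image"]; print(im[195:222:4,240:320:8].max(2))
g=im.max(2); m=(g>60).astype(np.uint8); m2=np.zeros_like(m); m2[184:238,250:308]=m[184:238,250:308]
n,l,st,ce=cv2.connectedComponentsWithStats(m2,connectivity=4)
i=l[208,280]; print(st[i],ce[i]); k=max(cv2.findContours((l==i).astype(np.uint8),0,1)[0],key=len); e=cv2.fitEllipse(k); print(e)
for p in (e[0],(280,208)): print(onplane(c,p,176,v))
P=[onplane(c,p,12,v) for p in ((365,93),(387,186),(218,235),(186,150))]; print(np.round(P,1),np.mean(P,0)); 
print("ball",onplane(c,(370,132),88,v))
E
```

```text
[[160 156  33   4 102 102 107  46  20 180]
 [ 92 148  40 109 107 100 101  91  46 153]
 [113 107  23 108 106 106 105 183  40 110]
 [112 106  18 105 102 105 102 186  37 112]
 [107 105  31 102 105 107 103  98  39 109]
 [114 111  18 103 104 101 102 119  29 102]
 [115 109  22  87 105 100 105   3  55  78]]
[ 260  189   39   40 1155] [278.8952381  207.95670996]
((278.8427429199219, 208.07119750976562), (37.052032470703125, 38.27338409423828), 65.4591064453125)
[598.02709388   6.84579932 176.        ]
[598.26169928   7.71781224 176.        ]
[[543.3 131.2  12. ]
 [660.6 128.6  12. ]
 [653.5 -97.7  12. ]
 [537.5 -93.8  12. ]] [598.71945936  17.05563644  12.        ]
ball [577.44497591 108.434167    88.        ]
```

Run:
```python
from rig import arm
from h import *
print(arm.move_linear([598,7.2,200],max_speed=120), arm.current_position())
print(arm.move_linear([598,7.2,143.3],max_speed=60,max_force=8), arm.current_position(), arm.current_t())
f0=np.array(arm.current_ft_force());t0=np.array(arm.current_torque())
arm.set_gripper(40)
print(arm.current_grip_width(),arm.current_gripper_force(),arm.current_t())
print("before",f0,t0,"after",arm.current_ft_force(),arm.current_torque(),arm.current_position())
q=np.array(arm.current_q()); print(q)
q0=q[5]
for k in range(1,19):
    q[5]=q0+k*0.025; arm.set_joints(q); t1=arm.current_t(); a=arm.current_torque()[2]; 
    print(k,round(arm.current_q()[5]-q0,4),np.round(a,3),round(arm.current_torque()[2],3),round(t1,2))
```

```text
False [598.63692267   7.24813644 200.71365012]
False [598.43653206   7.1956431  143.72663528] 4.7167
42.58503369945079 60.8196759223938 5.1917
before [0.1889412  0.60566028 0.3341064 ] [-0.04156228 -0.04074408  0.02769485] after [-1.09916271 -2.3514243   4.91233075] [-0.27845374  0.32132228  0.15936657] [598.05516652   6.76788533 143.99397636]
[-5.87982713e-02  4.13888221e-01  1.57493277e+00 -8.82978090e-04
  1.15217294e+00 -1.30148226e+00]
1 0.0245 0.084 0.084 5.44
2 0.0492 0.077 0.077 5.69
3 0.0741 0.04 0.04 5.94
4 0.0993 -0.05 -0.05 6.19
5 0.1241 -0.017 -0.017 6.44
6 0.1493 -0.116 -0.116 6.69
7 0.1741 -0.084 -0.084 6.94
8 0.1992 -0.122 -0.122 7.19
9 0.2243 -0.224 -0.224 7.44
10 0.2491 -0.139 -0.139 7.69
11 0.2742 -0.177 -0.177 7.94
12 0.299 -0.1 -0.1 8.19
13 0.324 -0.074 -0.074 8.44
14 0.3487 0.131 0.131 8.69
15 0.3739 -0.005 -0.005 8.94
16 0.3988 0.069 0.069 9.19
17 0.4239 0.045 0.045 9.44
18 0.4489 -0.0 -0.0 9.69
```

```bash
cat > turn.py <<'E'
from rig import arm
from h import *
import sys
q0=-1.30148; C=2*np.pi/15
q=np.array(arm.current_q()); q[5]=q0+0.45
def rd(n):
    v=[]
    for i in range(n): v.append(arm.current_torque()[2]); arm.dwell(0.015)
    return np.mean(v)
x=0.45; log=[]
while x<6.6*C:
    ph=(x/C+0.5)%1-0.5; ph*=C
    if x<3*C-0.04: d=min(0.07,3*C-0.035-x)
    else: d=0.015 if -0.04<=ph<=0.15 else 0.04
    x+=max(d,0.01); q[5]=q0+x; arm.set_joints(q); t=rd(2)
    if abs(t)>0.2 and x>3*C-0.05: t=rd(5)
    log.append((round(x/C,3),round(t,3)))
    if abs(t)>0.27 and x>3*C-0.05: print("STOP?"); break
print(log); print(arm.current_t(),arm.current_q()[5]-q0,arm.current_grip_width(),arm.current_torque())
E
python3 turn.py
```

```text
STOP?
[(1.241, np.float64(-0.066)), (1.409, np.float64(-0.024)), (1.576, np.float64(-0.109)), (1.743, np.float64(-0.138)), (1.91, np.float64(0.104)), (2.077, np.float64(0.001)), (2.244, np.float64(-0.081)), (2.411, np.float64(-0.042)), (2.578, np.float64(-0.126)), (2.745, np.float64(-0.119)), (2.913, np.float64(0.088)), (2.948, np.float64(0.106)), (2.984, np.float64(0.019)), (3.02, np.float64(0.052)), (3.056, np.float64(0.12)), (3.092, np.float64(0.043)), (3.127, np.float64(0.048)), (3.163, np.float64(0.05)), (3.199, np.float64(0.074)), (3.235, np.float64(0.068)), (3.271, np.float64(-0.095)), (3.306, np.float64(-0.002)), (3.342, np.float64(-0.002)), (3.378, np.float64(-0.113)), (3.474, np.float64(-0.197)), (3.569, np.float64(-0.223)), (3.665, np.float64(-0.262)), (3.76, np.float64(-0.077)), (3.856, np.float64(0.124)), (3.951, np.float64(0.046)), (3.987, np.float64(0.049)), (4.023, np.float64(0.174)), (4.058, np.float64(0.02)), (4.094, np.float64(0.078)), (4.13, np.float64(0.026)), (4.166, np.float64(0.011)), (4.202, np.float64(0.046)), (4.238, np.float64(0.067)), (4.273, np.float64(-
[... 159 characters left out ...]
7, np.float64(-0.261)), (4.763, np.float64(-0.078)), (4.858, np.float64(0.123)), (4.954, np.float64(-0.022)), (4.99, np.float64(0.098)), (5.025, np.float64(0.121)), (5.061, np.float64(0.049)), (5.097, np.float64(0.093)), (5.133, np.float64(0.066)), (5.169, np.float64(0.012)), (5.204, np.float64(0.092)), (5.24, np.float64(0.067)), (5.276, np.float64(-0.138)), (5.312, np.float64(-0.034)), (5.348, np.float64(0.013)), (5.383, np.float64(-0.096)), (5.479, np.float64(-0.163)), (5.574, np.float64(-0.247)), (5.67, np.float64(-0.253)), (5.765, np.float64(-0.095)), (5.861, np.float64(0.181)), (5.956, np.float64(0.413))]
29.0583 2.4916263586718794 42.66614181312841 [-0.57194314  0.6555361   0.39563051]
```

The torque rises to 0.41 Nm right where a sixth click would end. Earlier clicks gave only about 0.12 Nm there, so this is the stop. The clicks rest at x ≈ n−0.2, so four back puts the target at x ≈ 1.8.

Run:
```python
from rig import arm
from h import *
q0=-1.30148; C=2*np.pi/15
q=np.array(arm.current_q()); log=[]
for x in np.append(np.arange(5.8,1.85,-0.2),[1.8]):
    q[5]=q0+x*C; arm.set_joints(q)
    v=[]
    for i in range(2): v.append(arm.current_torque()[2]); arm.dwell(0.015)
    log.append((round(x,2),round(float(np.mean(v)),3)))
print(log); print(arm.current_t(),(arm.current_q()[5]-q0)/C)
arm.dwell(0.1); print(arm.current_torque())
arm.set_gripper(85); print(arm.current_t(),arm.current_torque(),arm.current_position())
p=np.array(arm.current_position())
arm.move_linear([598,7.2,290],max_speed=150)
pos,rot=arm.current_position(),arm.current_tool_rot()
c=arm.capture("wrist"); c["pos"]=pos;c["rot"]=rot; np.save("w2.npy",c,allow_pickle=True)
cv2.imwrite("pics/w2.png",c["image"][:,:,::-1]); print(arm.current_t())
# rectified top-down views of dial top from both shots
out=[]
for n in ("w1","w2"):
    c=np.load(n+".npy",allow_pickle=True).item(); c["view"]=wview(c)
    g=np.linspace(-26,26,260)
    px=np.array([[project(c,(598+a,7.2-b,176)) for b in g] for a in g[::-1]],np.float32)
    out.append(cv2.remap(c["image"],px[...,0],px[...,1],1))
cv2.imwrite("pics/marks.png",np.hstack(out)[:,:,::-1])
```

```text
[(np.float64(5.8), 0.027), (np.float64(5.6), -0.097), (np.float64(5.4), 0.041), (np.float64(5.2), 0.011), (np.float64(5.0), 0.095), (np.float64(4.8), -0.069), (np.float64(4.6), -0.108), (np.float64(4.4), 0.047), (np.float64(4.2), 0.138), (np.float64(4.0), 0.032), (np.float64(3.8), -0.001), (np.float64(3.6), -0.053), (np.float64(3.4), 0.061), (np.float64(3.2), -0.032), (np.float64(3.0), 0.131), (np.float64(2.8), -0.021), (np.float64(2.6), -0.088), (np.float64(2.4), 0.051), (np.float64(2.2), 0.153), (np.float64(2.0), 0.05), (np.float64(1.8), -0.016)]
35.0083 1.800903419419735
[-0.81445371  0.21040655  0.00825212]
35.6 [-0.02132015 -0.01462739  0.0006028 ] [597.45874442   7.1486781  143.88622373]
36.775
```

View pics/marks.png

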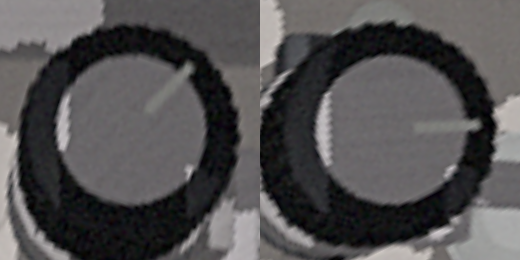

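View pics/w2.png

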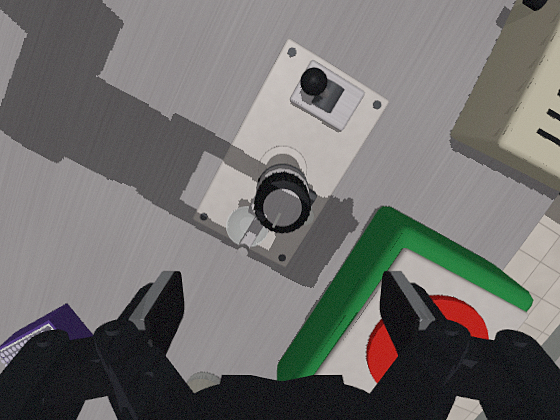

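Run:
```python
from h import *
im=cv2.imread("pics/marks.png").astype(int)
for s in (0,260):
    a=im[:,s:s+260]; g=a.sum(2)/3
    gb=cv2.GaussianBlur(g.astype(np.float32),(5,5),0)
    cx=133 if s==0 else 134
    yy,xx=np.mgrid[:260,:260]; r=np.hypot(xx-cx,yy-130)
    m=((gb>117)&(r<90)&(xx>cx+5)).astype(np.uint8); n,l,st,ce=cv2.connectedComponentsWithStats(m)
    i=1+np.argmax(st[1:,4]); y,x=np.nonzero(l==i); P=np.c_[x,y].astype(float); d=np.linalg.svd(P-P.mean(0),full_matrices=False)[2][0]; d*=np.sign(d[0])
    print(st[i],ce[i],np.degrees(np.arctan2(-d[1],d[0])))
```

```text
[147  66  43  46 411] [167.32116788  89.54014599] 45.49628992588667
[155 121  62  11 522] [184.3467433  125.90421456] 2.697168847991969
```

Net dial turn measured from the mark is 42.8°, and the gripper turned 43.2° while holding it, so the grip did not slip. The dial sits four clicks from the stop. Next is the lever, pushed with the shut fingers towards +x.

Run:
```python
from rig import arm
from h import *
o=(R.from_euler('z',np.pi)*R.from_euler('x',np.pi)).as_quat()
arm.set_gripper(0)
arm.reach([535,107.5,200],o); print(arm.current_t(),arm.current_q()[5])
print(arm.move_linear([535,107.5,77],max_speed=100,max_force=8),arm.current_position(),arm.current_ft_force())
print(arm.move_linear([600,107.5,77],max_speed=40,max_force=8),arm.current_position(),arm.current_ft_force())
print(arm.move_linear([614,107.5,77],max_speed=20,max_force=8),arm.current_position(),arm.current_ft_force(),arm.current_t())
p=arm.current_position()
arm.move_linear([p[0]-40,107.5,77],max_speed=100)
arm.move_linear([p[0]-40,107.5,230],max_speed=150)
arm.reach([450,200,250],o)
T=arm.capture("top");np.save("top2.npy",T,allow_pickle=True);print(arm.current_t(),arm.current_ft_force())
a=np.load("top.npy",allow_pickle=True).item()["image"];b=T["image"]
z=lambda i:cv2.resize(i[140:260,190:380],None,fx=4,fy=2.5*1.0/1*1.0) 
z=lambda i:cv2.resize(i[145:255,190:380],None,fx=2.7,fy=2.7,interpolation=2)
cv2.imwrite("pics/cmp.png",np.vstack([z(a),z(b)])[:,:,::-1])
im=b[145:240,195:260].max(2);n,l,st,ce=cv2.connectedComponentsWithStats((im<55).astype(np.uint8))
for i in range(1,n):
    if st[i,4]>60: print(st[i],onplane(T,ce[i]+[195,145],88))
```

```text
38.4083 -1.4484116425777094
False [535.57871619 107.56484476  77.61189494] [ 0.18067024 -0.59550975  0.4406551 ]
False [599.84567378 107.59091591  77.03732173] [-0.13116405  0.77884539 -1.46030934]
True [605.08954773 107.40682208  76.12618469] [-0.14640718 -0.21384288  0.40873702] 42.0417
44.4417 [-0.21527368 -0.39160971 -0.86795766]
[ 17  17  18  18 243] [628.82118921 106.66133422  88.        ]
```

View pics/cmp.png

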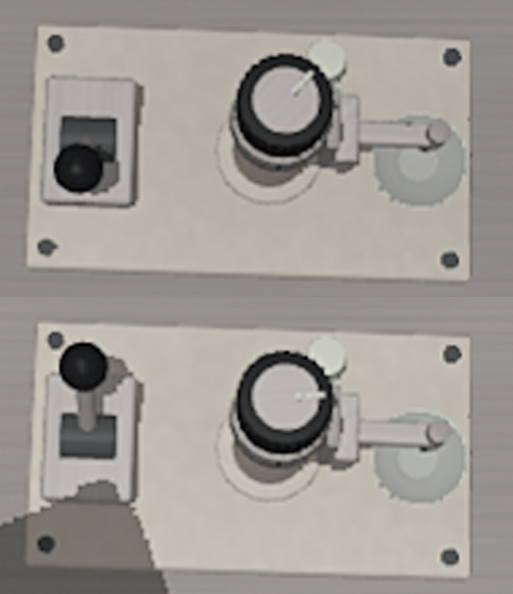

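The lever stopped at TCP x = 605, where the geometry predicts its end stop, and the ball is at x ≈ 629. The dish and vial look unmoved, and the mark points at about 3°. I'll check the needle carrier for barrel twist numerically.

Run:
```python
from h import *
a,b=[cv2.cvtColor(np.load(n,allow_pickle=True).item()["image"],6).astype(np.float32) for n in ("top.npy","top2.npy")]
for nm,(x0,y0,x1,y1) in dict(tip=(335,182,364,202),block=(313,176,340,208),screw=(345,155,368,178),dish=(330,200,364,224),vial=(303,155,322,172)).items():
    t=a[y0:y1,x0:x1]; r=cv2.matchTemplate(cv2.resize(b[y0-8:y1+8,x0-8:x1+8],None,fx=4,fy=4,interpolation=2),cv2.resize(t,None,fx=4,fy=4,interpolation=2),5)
    l=cv2.minMaxLoc(r); print(nm,np.array(l[3])/4-8,round(l[1],3))
```

```text
tip [0. 1.] 0.95
block [0.  0.5] 0.94
screw [0. 0.] 1.0
dish [-0.25  0.75] 0.913
vial [-0.25  0.  ] 0.949
```

Run:
```python
from rig import arm
from h import *
q=(R.from_euler('z',0)*R.from_euler('x',np.pi)).as_quat()
arm.set_gripper(85)
j=np.array(arm.ik([597,8,290],q)); j[5]=-1.3; arm.set_joints(j)
pos,rot=arm.current_position(),arm.current_tool_rot()
c=arm.capture("wrist"); c["pos"]=pos;c["rot"]=rot; np.save("w3.npy",c,allow_pickle=True); print(arm.current_t(),pos)
out=[]
for n in ("w1","w2","w3","top","top2"):
    c=np.load(n+".npy",allow_pickle=True).item()
    if n[0]=="w": c["view"]=wview(c)
    g=np.linspace(-26,26,260); o=(598,7.2)
    px=np.array([[project(c,(o[0]+a,o[1]-b,176)) for b in g] for a in g[::-1]],np.float32)
    a=cv2.remap(c["image"],px[...,0],px[...,1],cv2.INTER_CUBIC); out.append(a)
    gb=cv2.GaussianBlur(a.mean(2).astype(np.float32),(5,5),0)
    yy,xx=np.mgrid[:260,:260]; r=np.hypot(xx-133,yy-130)
    md=np.median(gb[r<50]); m=((gb>md+(12 if n[0]=="w" else 10))&(r<72)&(xx>138)&(yy<150)).astype(np.uint8); _,l,st,ce=cv2.connectedComponentsWithStats(m)
    i=1+np.argmax(st[1:,4]); y,x=np.nonzero(l==i); P=np.c_[x,y].astype(float); d=np.linalg.svd(P-P.mean(0),full_matrices=False)[2][0]; d*=np.sign(d[0])
    print(n,md,st[i],ce[i].round(1),np.degrees(np.arctan2(-d[1],d[0])).round(1))
out=[cv2.resize(o,(200,200)) for o in out[1:]]
cv2.imwrite("pics/m3.png",np.hstack(out)[:,:,::-1])
```

```text
46.2417 [596.04843834   8.99750947 289.55869427]
w1 102.518234 [146  74  38  39 446] [163.8  93.3] 45.6
w2 104.85287 [155 121  50  12 463] [179.8 126.1] 2.7
w3 102.80338 [154 119  51  14 458] [179.6 125.3] 2.8
top 172.66016 [140  73  41  41 411] [159.6  93.5] 44.3
top2 182.39062 [174 118  31  15 293] [188.  125.3] 5.8
```

View pics/m3.png

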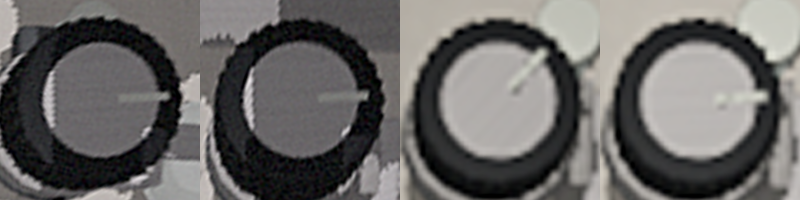

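The mark hasn't moved since release. It is about four clicks (4.1 ± 0.1) back from the stop. The barrel turned only about 0.02 rad, and the dish and vial moved a pixel or less. The gripper is clear of everything, so I'm handing in.

```bash
python3 -c "
from rig import arm
print(arm.job_done(),arm.current_t())"
```

```text
the job is handed in; nothing more can be done
the job is handed in; nothing more can be done
```

Job handed in at about 46 s: dial turned to its stop and back four clicks (measured 4.1 ± 0.1; its mark moved 43° overall, not the 48° whole clicks would give, which I left unexplained), barrel turned about 0.02 rad (limit 0.12), lever pushed to its end stop, and dish and vial within about a pixel of where they were.

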